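Trip the hidden tray latch of a vehicle module with the release pin

ROBOT

A 6-joint arm with a two-finger parallel gripper is mounted at the origin on the work surface. World frame = base frame: x ahead of the robot, y to its left, z up, the work surface at z = 0. Lengths are in mm, angles in rad, forces in N, time in s.
With the tool pointing down it reaches from about 400 to 925 mm from the base axis. Payload 12.5 kg.
Tool frame: the origin (TCP) lies on the centre line of the jaws, within the pads' length; the fingertips stand 17 mm ahead of it and the grasp point (between the pads) lies 2 mm behind it; z points along the fingers, y is the line along which they close (so a half turn about z gives the same grasp; the last joint's range is limited). The gripper opens to 95 mm and grips with 3 to 60 N. Pads are 20 mm wide; open, the fingers measure 119 mm over their backs; the gripper's body (75 mm by 180 mm) begins 59 mm behind the grasp point.
Start: joints at [1.011, 0.491, 1.559, -0, 1.092, -0.106], TCP at [273.976, 561.767, 231.661] pointing down, gripper open.
Joint ranges: [-3.1, 3.1], [-0.84, 2.19], [0.05, 2.79], [-1.13, 4.28], [0.06, 2.93], [-2.69, 2.69]. Speed limits (rad/s): [2.22, 2.22, 2.79, 3.14, 3.14, 3.14].

INTERFACE

Orientations are given as [roll, pitch, yaw] about the fixed x, y, z axes, in that order (R = Rz(yaw) Ry(pitch) Rx(roll)).
In Python, from cell import env gives the robot as it stands.
- The arm moves only by the tool drive_tool, never from a script. Its argument "deltas" is text: rows parted by semicolons, each of 4 numbers parted by spaces: the shift along the world's x, y, z normalised to -1 to 1, where 1 is 100 mm, then the turn about the world's z normalised to -1 to 1, where 1 is 180 degrees. A call has 1 to 10 rows; each row shifts and turns the commanded pose from where the row before left it; what a row does not reach is not made up. A row lasts 1/12 s, in which the tool goes at most 41.7 mm and 7.16 degrees, less where a joint would pass 70% of its speed; a pose out of reach is approached as far as the arm can. A call with a number of a shift or a turn outside -1 to 1 is refused whole. A call with a gripper value outside its range is refused whole. "gripper" is the closure, from 0 (fully open) to 1 (shut), set as the call begins (left out, the last holds). The fingers move at their own pace and stop on an object; the grip force is fixed at half the most. Time passes only in rows, so rows that do not move let the fingers close. It gives the time, the measured TCP pose, the force, the opening and the grip force at its end, in the units of the state.
- env.state(): the state, without advancing time (a new reading comes with each control period).
- env.read_camera(name): name is "scene" or "side" or "wrist"; returns (picture, depth): 384x512x3 uint8, red, green, blue; 384x512 float32, mm along the optical axis (not along the pixel's ray), 0 where there is no reading.
- env.camera_params(name): a dict with "mtx" (3x3 intrinsics, pixels), "k1" (the pictures are not rectified: a ray, as slopes to the right and down, at radius r is drawn at 1 + k1 r^2 times it, then the intrinsics apply), "camera_from_world" (4x4, takes a point from world to camera coordinates); the wrist camera has in their place "mount" (4x4, takes a point from camera to tool coordinates, whose origin is the TCP and whose axes are the flange's). Camera axes: x right, y down, z forward; pixel columns grow to the right and rows downward; lengths in mm; the calibration is good to about 2 mm. A picture is of the moment at which its call begins: read the wrist's pose just before it. camera_params takes no time and is no camera call.
- env.job_done(): hands the job in; it is judged then, once.
The state is a dict: "t": time; "joints": joint angles; "qvel": joint speeds; "tau": joint torques, N m; "eef_pos": TCP position; "tcp_rot": TCP orientation; "ft_force": force on the tool from outside, world axes, zero at the start; "moment": the same for the moment, N m; "opening": opening from 0.0 (shut) to 1.0 (fully open); "grip_force": force on a finger pad.
Only numpy, scipy, OpenCV 4.12 (cv2) and the standard library are available. Lean on these libraries where they do the work, as an engineer would, in place of code of your own. Each camera call takes 0.05 s, during which the arm holds its last target. There are 200 camera calls.

TASK

Take the release pin out of its stand and feel with its tip, down through the slot on top of the black module housing, for the hidden latch; press the latch gently until the small tray springs out of the front, never forcing the pin against the housing. Then stand the pin back in its stand, fully home, and leave the tin, the adapter and the tape roll where they are.

Things in the scene. Friction and masses are not known exactly. Their poses are not given: they have to be found in the camera images.
- housing: Fixed vehicle module, 190 (x) x 180 (y) x 85 mm high, black ribbed plastic sides and a flat dark grey top with a blank white label. Origin: centre of its underside; its -x side is the front with the tray, turned away from the robot, z up. Side ribs stand out a further 6 mm, look only.
- slot (a point): Centre of the access slot, at the level of the housing's top face (85 mm above the desk), 17 mm behind the housing's centre. Axes as the housing's. The slot is 10 mm wide along x and 28 mm long along y, its mouth bevelled 3 mm, in a top 6 mm thick. The latch is damaged if the pin presses on any part of the housing with more than 30 N.
- rib_level (a point): Point 25 mm straight below the slot's centre, level with a hidden rigid inner rib. The rib has one window, 10 mm long along y; its middle lies anywhere within 8 mm of this point along y, not known beforehand, to be found by feel: on the rib the pin stops hard here, in the window it goes on down to the latch.
- latch_level (a point): Point 35 mm straight below the slot's centre. The latch's flat sprung stem lies beneath the rib's window; its top is 0 to 10 mm lower than this, not known beforehand. It gives under the pin: 3 N at first, about 1 N more per mm; some 5 mm down (7 to 10 N) it lets the tray go, 8 mm down it meets a hard stop.
- tray (a joint): How far the small grey tray, front 106 x 34 mm, low in the middle of the housing's front (the side away from the robot), has come out: 0 shut and latched, 0.035 m fully out towards the housing's -x. A spring drives it out once the latch is tripped, and it stays out.
- pin: Release pin, 80 g: a round grey handle 18 mm in diameter and 60 mm long with a steel rod 6 mm in diameter and round-ended coming 80 mm out of its lower end. Origin: centre of the handle; z runs along it, away from the rod's tip. At the start it stands upright in the stand, its handle's lower end resting on the stand's top.
- pin_tip (a point): The very end of the pin's rod, 110 mm below the handle's centre.
- stand: Fixed dark wooden block 70 x 70 x 85 mm with one square hole for the pin in the middle of its top. Origin: centre of its underside.
- stand_hole (a point): Middle of the hole's mouth at the level of the stand's top (85 mm above the desk). The hole is 9 mm square, bevelled 3 mm, 83 mm deep. With the pin home, the handle's centre is 30 mm above this point.
- tin: Bystander: loose tin with a red band, 66 mm in diameter, 100 mm high. Origin: centre of its underside.
- adapter: Bystander: loose white power adapter, 45 x 45 x 28 mm. Origin: centre of its underside.
- tape: Bystander: loose roll of tape lying flat, 84 mm in diameter, 24 mm high. Origin: centre of its underside.
Not all that is in view belongs to the job. There is more than one size of the stand; the one meant has the size given above.

How it is judged:
By the outcome, as a careful person would: the job done as asked, in the order asked, and still so for the second after the job is handed in, with the robot touching nothing.
It also fails if it takes over 72 s, if anything falls off the work surface, if the arm or the gripper's body presses on something with over 40 N, if the wrist force passes 120 N, or if a joint passes its speed limit or range.

## Working session

There is one attempt and no reset: what is moved stays moved. The work goes in short steps, Python scripts to look and compute and a tool call to move; the robot and the scene stay as the last step left them, time stands still between calls to the robot, and variables do not carry over. Pictures are saved under pics/ and viewed, at most 10 in all, crops included, and the job is handed in when it is done.

Besides the shell and the picture viewer there is one more tool, called after ">>>" as name(argument=value, ...) on one line, values as JSON. drive_tool: Moves the arm, as the interface text tells. Its arguments: {"type":"object","properties":{"deltas":{"type":"string"},"gripper":{"type":"number"}},"required":["deltas"]}

```bash
ls; mkdir -p pics; cat > h.py <<'E'
import numpy as np, cv2
from cell import env
def ray(p,u,v):
    x,y=(u-p['mtx'][0][2])/p['mtx'][0][0],(v-p['mtx'][1][2])/p['mtx'][1][1]
    a,b=x,y
    for _ in range(20):
        s=1+p['k1']*(a*a+b*b); a,b=x/s,y/s
    return np.array([a,b,1.])
def cam(name,st=None):
    p=env.camera_params(name)
    p={k:(np.array(v) if k!='k1' else v) for k,v in p.items()}
    if name=='wrist':
        st=st or env.state()
        from scipy.spatial.transform import Rotation as R
        T=np.eye(4);T[:3,:3]=R.from_euler('xyz',st['tcp_rot']).as_matrix() if np.size(st['tcp_rot'])==3 else np.array(st['tcp_rot']); T[:3,3]=st['eef_pos']
        p['wc']=T@p['mount']
    else: p['wc']=np.linalg.inv(p['camera_from_world'])
    return p
def onplane(p,u,v,z):
    d=p['wc'][:3,:3]@ray(p,u,v); o=p['wc'][:3,3]
    return o+d*(z-o[2])/d[2]
def cloud(p,depth):
    h,w=depth.shape
    uv=np.stack(np.meshgrid(np.arange(w),np.arange(h)),-1).reshape(-1,1,2).astype(np.float64)
    n=cv2.undistortPoints(uv,p['mtx'].astype(float),np.array([p['k1'],0,0,0.])).reshape(h,w,2)
    P=np.dstack([n,np.ones((h,w))])*depth[...,None]
    return P@p['wc'][:3,:3].T+p['wc'][:3,3]
E
python3 - <<'E'
from h import *
s=env.state();print(s)
ims=[]
for n in('scene','side','wrist'):
    st=env.state();im,d=env.read_camera(n);p=cam(n,st);np.savez(f'{n}0.npz',im=im,d=d);import pickle;pickle.dump(p,open(f'{n}0.pkl','wb'))
    print(n,p['wc'].round(2).tolist(),p['mtx'].tolist(),p['k1'])
    cv2.imwrite(f'pics/{n}0.png',im[...,::-1])
E
```

```text
pics
{'t': 0.0, 'joints': array([ 1.01141393e+00,  4.91541522e-01,  1.55946209e+00, -1.87031655e-05,
        1.09171987e+00, -1.05617875e-01]), 'qvel': array([ 0.00108017,  0.0008444 ,  0.00140175, -0.00036087,  0.00099524,
       -0.00199704]), 'tau': array([-1.86517187e-03, -6.12643075e+01, -2.58180499e+01,  6.91342587e-02,
        4.81123442e-02, -6.54783048e-05]), 'eef_pos': array([273.8369108 , 561.55296137, 231.06859997]), 'tcp_rot': array([-3.14046638e+00, -1.02718035e-04,  2.68783670e+00]), 'ft_force': array([ 0.19000915, -0.3332339 , -0.28375543]), 'moment': array([-0.03094651, -0.05986943, -0.00835646]), 'grip_force': 0.0, 'opening': 0.9990162612235778}
scene [[0.24, 0.67, -0.7, 1298.2], [0.97, -0.16, 0.17, -143.58], [0.0, -0.72, -0.69, 835.78], [0.0, 0.0, 0.0, 1.0]] [[394.75874910112634, 0.0, 258.3435705141499], [0.0, 394.75874910112634, 185.68859546193923], [0.0, 0.0, 1.0]] -0.01968864761034382
side [[0.94, -0.27, 0.22, 323.12], [-0.35, -0.72, 0.6, -570.96], [-0.01, -0.64, -0.77, 871.91], [0.0, 0.0, 0.0, 1.0]] [[414.18297891061434, 0.0, 255.97449073824907], [0.0, 414.18297891061434, 195.97627585726227], [0.0, 0.0, 1.0]] -0.15303098096325554
wrist [[0.44, 0.86, 0.25, 201.59], [0.9, -0.42, -0.12, 596.04], [-0.0, 0.28, -0.96, 383.81], [0.0, 0.0, 0.0, 1.0]] [[288.55285116404605, 0.0, 252.28410376429758], [0.0, 288.55285116404605, 191.95560995220518], [0.0, 0.0, 1.0]] -0.05263734562141707
```

View pics/scene0.png

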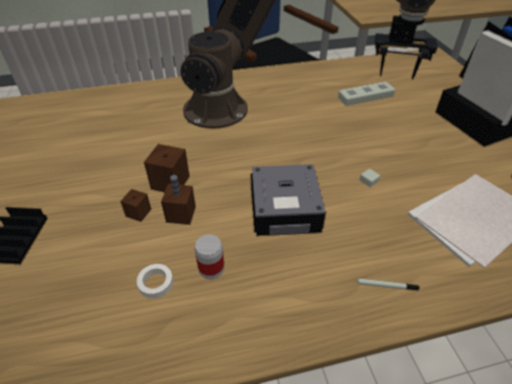

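View pics/side0.png

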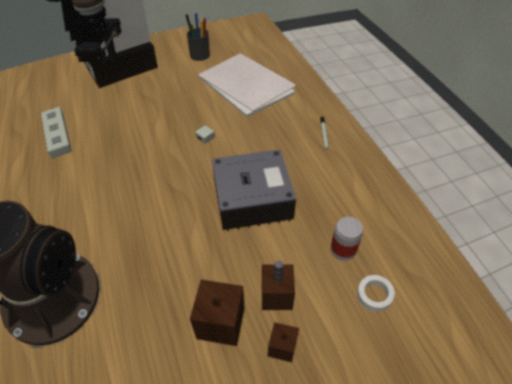

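The scene view shows three brown blocks: large (167,168), medium with the pin in it (178,203) and small (136,205). The medium one fits, since it holds the pin and looks about 70 mm wide. The housing is at (287,198), its slot at (287,183), and the tray front faces the camera. In the side view the pin is at (279,268) and the slot at (245,178). Next I'll measure sizes and confirm in a crop.

```bash
python3 - <<'E'
from h import *
import pickle
crops=[]
for n in('scene','side'):
    z=np.load(f'{n}0.npz');im,d=z['im'],z['d'];p=pickle.load(open(f'{n}0.pkl','rb'))
    P=cloud(p,d);Z=P[...,2]
    hsv=cv2.cvtColor(im,cv2.COLOR_RGB2HSV)
    top=((Z>75)&(Z<95)&(d>0)).astype(np.uint8)
    k,l,s,c=cv2.connectedComponentsWithStats(top)
    for i in range(1,k):
        if s[i,4]<60: continue
        q=P[l==i]; r=cv2.minAreaRect(q[:,:2].astype(np.float32))
        print(n,'top',s[i].tolist(),np.median(q[:,2]).round(1),[np.round(a,1) for a in r], im[l==i].mean(0).round())
    for (u0,v0,u1,v1) in [((110,135,210,230) if n=='scene' else (180,250,310,365))]:
        crops.append(cv2.resize(im[v0:v1,u0:u1],(400,400 if n!='scene' else 380),interpolation=cv2.INTER_CUBIC))
    # pin handle: points high
    m=(Z>100)&(Z<160)&(d>0)
    k,l,s,c=cv2.connectedComponentsWithStats(m.astype(np.uint8))
    for i in range(1,k):
        if 8<s[i,4]<400:
            q=P[l==i];print(n,'high',s[i].tolist(),q.mean(0).round(1),q[:,2].max().round(1))
crops[0]=cv2.resize(crops[0],(400,400))
cv2.imwrite('pics/c1.png',np.hstack(crops)[...,::-1])
E
```

```text
scene top [192, 87, 44, 18, 230] 84.3 [array([36.5, -0.5]), array([160.5,  85.3]), np.float64(88.3)] [44. 38. 31.]
scene top [441, 91, 71, 39, 403] 84.4 [array([343.4, 840.3]), array([254.2,  87.4]), np.float64(30.7)] [14. 14. 14.]
scene top [145, 153, 42, 24, 223] 85.4 [array([ 400.1, -190.3]), array([ 64.3, 128.6]), np.float64(15.6)] [44. 29. 19.]
scene top [252, 164, 74, 54, 3371] 85.8 [array([560.2, 114.6]), array([180.6, 196.3]), np.float64(80.2)] [103. 101. 105.]
scene top [161, 184, 32, 23, 504] 85.3 [array([ 512.8, -180.3]), array([71.3, 72.2]), np.float64(69.8)] [66. 42. 28.]
scene top [195, 243, 28, 20, 193] 87.5 [array([ 729.3, -123.6]), array([37.5, 64.9]), np.float64(0.1)] [108. 105. 104.]
scene high [170, 175, 10, 17, 112] [ 516.3 -179.7  127.3] 147.8
scene high [195, 235, 26, 20, 232] [ 715.4 -123.   101. ] 103.8
side top [187, 31, 22, 13, 143] 86.5 [array([617.6, 869.4]), array([79.2, 81.9]), np.float64(76.6)] [44. 39. 33.]
side top [102, 45, 53, 23, 259] 85.0 [array([347., 839.]), array([205.5,  21.9]), np.float64(13.4)] [19. 16. 13.]
side top [212, 150, 84, 62, 3817
[... 734 characters left out ...]
 high [64, 20, 5, 12, 41] [ 139.9 1091.9  139.3] 159.7
side high [70, 30, 6, 11, 46] [160.2 993.8 138.6] 159.2
side high [75, 40, 7, 6, 22] [183.5 897.7 151.9] 159.0
side high [101, 41, 5, 7, 19] [269.1 853.3 143.4] 154.1
side high [105, 49, 3, 8, 14] [272.4 853.9 112. ] 123.7
side high [350, 217, 5, 8, 12] [ 728.4 -112.5  100.7] 101.8
side high [344, 220, 5, 8, 15] [ 709.8 -115.7  100.8] 101.7
side high [356, 220, 5, 7, 11] [ 735.8 -125.5  100.8] 102.0
side high [352, 227, 10, 10, 23] [ 721.2 -143.4  101. ] 102.4
side high [342, 231, 8, 6, 16] [ 696.  -140.2  100.9] 102.2
side high [52, 252, 24, 44, 215] [ 94.5 -63.6 149.3] 160.0
side high [274, 261, 9, 18, 143] [ 509.3 -185.6  129.3] 148.3
```

View pics/c1.png

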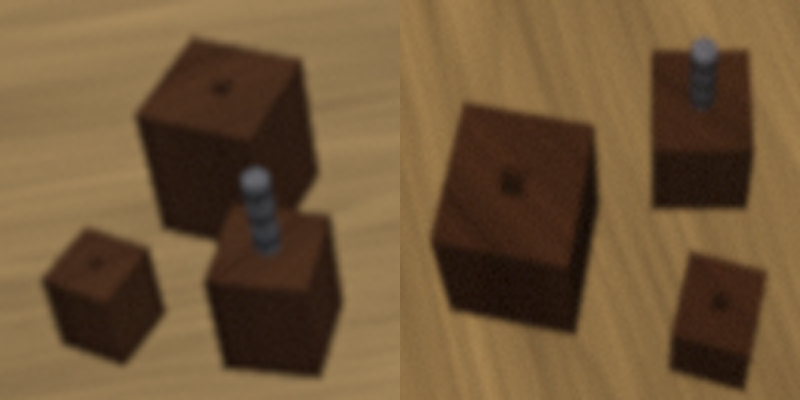

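The crop confirms it: only the medium block (crop ~(270,270) and ~(700,130)) holds the pin, and its 71 x 72 mm top at z = 85 fits. The large one has a top about 90 mm wide or more, and the small one is about 45 mm. Moving above the pin now, at about (512,-182).

>>> drive_tool(deltas="0.119 -0.372 0.005 0.0045;0.119 -0.372 0.005 0.0045;0.119 -0.372 0.005 0.0045;0.119 -0.372 0.005 0.0045;0.119 -0.372 0.005 0.0045;0.119 -0.372 0.005 0.0045;0.119 -0.372 0.005 0.0045;0.119 -0.372 0.005 0.0045;0.119 -0.372 0.005 0.0045;0.119 -0.372 0.005 0.0045", gripper=0)

```text
t: 0.98
eef_pos: [393.0, 188.0, 236.8]
tcp_rot: [3.141, 0.0, 2.83]
ft_force: [1.2, 0.8, 0.4]
opening: 1.0
grip_force: 0.0
```

>>> drive_tool(deltas="0.119 -0.372 0.005 0.0045;0.119 -0.372 0.005 0.0045;0.119 -0.372 0.005 0.0045;0.119 -0.372 0.005 0.0045;0.119 -0.372 0.005 0.0045;0.119 -0.372 0.005 0.0045;0.119 -0.372 0.005 0.0045;0.119 -0.372 0.005 0.0045;0.119 -0.372 0.005 0.0045;0.119 -0.372 0.005 0.0045")

```text
t: 1.82
eef_pos: [512.1, -184.3, 241.6]
tcp_rot: [3.141, -0.0, 2.971]
ft_force: [0.7, 0.3, -0.3]
opening: 0.998
grip_force: 0.0
```

>>> drive_tool(deltas="0 0 0 0;0 0 0 0;0 0 0 0")

```text
t: 2.07
eef_pos: [511.5, -181.9, 241.3]
tcp_rot: [3.141, -0.001, 2.97]
ft_force: [-0.4, -0.5, 0.0]
opening: 0.995
grip_force: 0.0
```

```bash
python3 - <<'E'
from h import *
st=env.state();im,d=env.read_camera('wrist');p=cam('wrist',st)
print(st['t'],st['eef_pos'],st['tcp_rot'],st['ft_force'])
cv2.imwrite('pics/w1.png',im[...,::-1])
P=cloud(p,d);Z=P[...,2]
for a,b in((138,156),(78,92)):
    k,l,s,c=cv2.connectedComponentsWithStats(((Z>a)&(Z<b)&(d>0)).astype(np.uint8))
    for i in range(1,k):
        if s[i,4]>60:
            q=P[l==i];r=cv2.minAreaRect(q[:,:2].astype(np.float32));print(a,s[i].tolist(),c[i].round(1),np.median(q[:,2]).round(1),[np.round(x,1) for x in r],onplane(p,*c[i],np.median(q[:,2])).round(1))
E
```

```text
2.0667 [ 511.50700876 -181.88899442  241.26955327] [ 3.14104128e+00 -1.07668737e-03  2.96983608e+00] [-0.37732911 -0.46401833  0.00804037]
138 [245, 188, 19, 20, 305] [253.9 197.4] 144.2 [array([ 510.5, -180.6]), array([16.5, 17.2]), np.float64(79.8)] [ 509.7 -180.6  144.2]
78 [422, 94, 90, 161, 11422] [473.4 174.8] 84.7 [array([554.3,  81.5]), array([118.4, 189.3]), np.float64(80.0)] [544.3  66.7  84.7]
78 [218, 146, 74, 71, 3347] [253.6 179.5] 84.5 [array([ 511.1, -180.8]), array([70.1, 70.8]), np.float64(69.5)] [ 507.7 -180.2   84.5]
78 [296, 299, 51, 27, 470] [318.5 308.4] 86.9 [array([ 694.5, -125.7]), array([30.1, 64.1]), np.float64(2.0)] [ 687.5 -127.2   86.9]
```

View pics/w1.png

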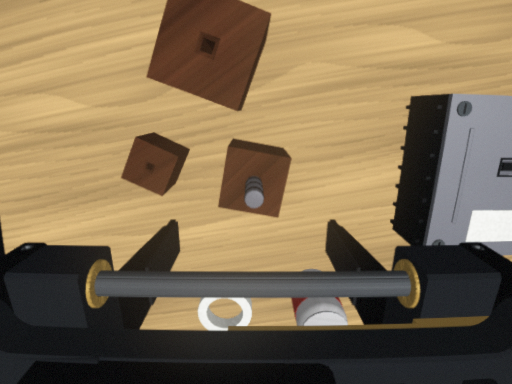

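The wrist view shows the pin's top at (254,197) in the middle block, midway between the fingers. It lies about (-0.7, +1) mm from the TCP. Descending to grip.

>>> drive_tool(deltas="-0.007 0.01 -0.25 0;0 0 -0.3 0;0 0 -0.3 0;0 0 -0.25 0;0 0 -0.1 0;0 0 -0.06 0;0 0 0 0;0 0 0 0")

```text
t: 2.78
eef_pos: [511.8, -181.0, 116.7]
tcp_rot: [-3.141, 0.001, 2.971]
ft_force: [0.2, -0.6, -0.4]
opening: 1.002
grip_force: 0.0
```

>>> drive_tool(deltas="0 0 0 0;0 0 0 0;0 0 0 0;0 0 0 0;0 0 0 0;0 0 0 0;0 0 0 0;0 0 0 0;0 0 0 0;0 0 0 0", gripper=1)

```text
t: 3.62
eef_pos: [511.3, -181.2, 115.6]
tcp_rot: [3.141, -0.0, 2.97]
ft_force: [0.2, 0.7, 0.1]
opening: 0.354
grip_force: 0.0
```

>>> drive_tool(deltas="0 0 0 0;0 0 0 0;0 0 0 0;0 0 0 0;0 0 0 0;0 0 0 0")

```text
t: 4.12
eef_pos: [511.2, -181.2, 115.6]
tcp_rot: [3.141, -0.0, 2.97]
ft_force: [0.3, -0.3, -0.4]
opening: 0.182
grip_force: 30.0
```

The pin is gripped and the wrist force is about zero. Home pose is (511.2, -181.2, 115.6). Lifting it clear and going over the slot.

>>> drive_tool(deltas="0 0 0.1 0;0 0 0.25 0;0 0 0.3 0;0 0 0.3 0;0 0 0.2 0;0 0 0.1 0;0 0 0 0")

```text
t: 4.7
eef_pos: [511.8, -181.5, 243.0]
tcp_rot: [-3.141, 0.004, 2.971]
ft_force: [0.2, 0.4, -1.7]
opening: 0.184
grip_force: 30.0
```

>>> drive_tool(deltas="0.02 0.18 0 0;0.041 0.37 0 0;0.041 0.37 0 0;0.041 0.37 0 0;0.041 0.37 0 0;0.041 0.37 0 0;0.041 0.37 0 0;0.041 0.37 0 0;0.02 0.2 0 0;0 0 0 0")

```text
t: 5.53
eef_pos: [543.5, 119.3, 239.0]
tcp_rot: [3.142, -0.002, 2.974]
ft_force: [1.0, -0.4, -1.6]
opening: 0.185
grip_force: 30.0
```

>>> drive_tool(deltas="0 0 0 0;0 0 0 0")

```text
t: 5.7
eef_pos: [543.6, 115.3, 239.6]
tcp_rot: [-3.141, -0.002, 2.971]
ft_force: [0.8, 0.2, -0.7]
opening: 0.185
grip_force: 30.0
```

```bash
python3 - <<'E'
from h import *
st=env.state();im,d=env.read_camera('wrist');p=cam('wrist',st)
print(st['t'],st['eef_pos'],st['tcp_rot'],st['ft_force'],st['grip_force'],st['opening'])
P=cloud(p,d);Z=P[...,2]
m=((Z>78)&(Z<92)&(d>0)).astype(np.uint8)
k,l,s,c=cv2.connectedComponentsWithStats(m)
i=1+s[1:,4].argmax();q=P[l==i];print(s[i].tolist(),np.median(q[:,2]),cv2.minAreaRect(q[:,:2].astype(np.float32)))
g=im.astype(int).sum(2)//3
dark=((g<60)).astype(np.uint8)
k,l,s,c=cv2.connectedComponentsWithStats(dark)
for i in range(1,k):
    if 40<s[i,4]<2500: print(s[i].tolist(),c[i].round(1),onplane(p,*c[i],85).round(1))
x0,y0=170,110
cv2.imwrite('pics/w2.png',cv2.resize(im[y0:y0+150,x0:x0+200],(800,600),interpolation=cv2.INTER_CUBIC)[...,::-1])
np.savez('w2.npz',im=im,d=d,wc=p['wc'])
E
```

```text
5.7 [543.5675634  115.25556885 239.60990443] [-3.14099267e+00 -1.73603906e-03  2.97064517e+00] [ 0.78346581  0.21665109 -0.67502537] 29.99912828207016 0.18474330222337787
[167, 110, 174, 136, 20151] 84.59541359986798 ((542.4895629882812, 115.98707580566406), (180.7942657470703, 154.32211303710938), 80.03316497802734)
[0, 49, 36, 80, 2294] [14.7 89. ] [ 399.7 -113.7   85. ]
[242, 179, 24, 8, 191] [253.6 182.5] [542.4 116.3  85. ]
```

View pics/w2.png

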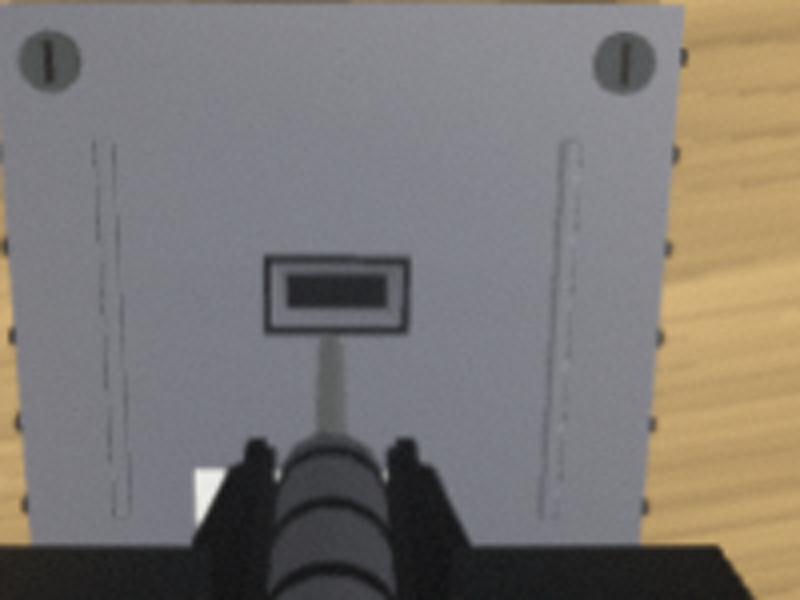

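The crop shows the slot: its outer edge is centred at crop (337,295), about full-frame (254,183.4). The rod's tip is just below it at crop (330,338), about (252,194). Computing the offset from the tip to the slot.

```bash
python3 - <<'E'
from h import *
p=cam('wrist');z=np.load('w2.npz');p['wc']=z['wc']
f=lambda a,b:((a+.5)/4-.5+170,(b+.5)/4-.5+110)
for a,b,h in((337,295,85),(264,256,85),(410,334,85),(337,290.5,80),(330,340,129),(330,342,132),(330,425,209)): print(a,b,h,onplane(p,*f(a,b),h).round(1))
E
```

```text
337 295 85 [543.5 116.4  85. ]
264 256 85 [529.3  98.7  85. ]
410 334 85 [557.9 134.5  85. ]
337 290.5 80 [543.5 116.5  80. ]
330 340 129 [542.8 114.6 129. ]
330 342 132 [542.4 114.7 132. ]
330 425 209 [533.9 116.2 209. ]
```

>>> drive_tool(deltas="0.003 0.014 -0.1 0;0 0 -0.15 0;0 0 -0.1 0;0 0 -0.04 0;0 0 0 0;0 0 0 0;0 0 -0.02 0;0 0 -0.02 0;0 0 -0.02 0;0 0 -0.02 0")

```text
t: 6.58
eef_pos: [544.3, 117.2, 193.7]
tcp_rot: [3.141, 0.0, 2.971]
ft_force: [-0.5, -0.3, -0.7]
opening: 0.182
grip_force: 30.0
```

>>> drive_tool(deltas="0 0 -0.01 0;0 0 -0.01 0;0 0 -0.01 0;0 0 -0.01 0;0 0 0 0")

```text
t: 7.0
eef_pos: [544.2, 117.2, 189.5]
tcp_rot: [3.142, -0.0, 2.971]
ft_force: [0.2, 0.6, -1.4]
opening: 0.182
grip_force: 30.0
```

>>> drive_tool(deltas="0 0 -0.02 0;0 0 -0.02 0;0 0 -0.02 0;0 0 0 0")

```text
t: 7.33
eef_pos: [544.1, 117.1, 183.2]
tcp_rot: [-3.142, -0.001, 2.971]
ft_force: [0.4, 0.7, -0.9]
opening: 0.183
grip_force: 30.0
```

>>> drive_tool(deltas="0 0 -0.02 0;0 0 -0.02 0;0 0 -0.02 0;0 0 -0.01 0;0 0 -0.01 0;0 0 0 0")

```text
t: 7.83
eef_pos: [544.2, 117.2, 175.5]
tcp_rot: [-3.142, -0.0, 2.971]
ft_force: [0.6, -0.5, -0.3]
opening: 0.184
grip_force: 30.0
```

>>> drive_tool(deltas="0 0 -0.005 0;0 0 -0.005 0;0 0 -0.005 0;0 0 0 0")

```text
t: 8.17
eef_pos: [544.2, 117.2, 174.1]
tcp_rot: [3.142, -0.0, 2.971]
ft_force: [-0.1, -0.7, -1.1]
opening: 0.181
grip_force: 30.0
```

>>> drive_tool(deltas="0 0 -0.005 0;0 0 -0.005 0;0 0 -0.005 0;0 0 0 0")

```text
t: 8.5
eef_pos: [544.3, 117.1, 172.5]
tcp_rot: [3.142, -0.0, 2.971]
ft_force: [0.9, -0.3, -0.4]
opening: 0.183
grip_force: 30.0
```

>>> drive_tool(deltas="0 0 -0.005 0;0 0 -0.005 0;0 0 0 0")

```text
t: 8.75
eef_pos: [544.2, 117.2, 171.6]
tcp_rot: [3.142, -0.0, 2.971]
ft_force: [1.3, 0.2, -1.8]
opening: 0.184
grip_force: 30.0
```

>>> drive_tool(deltas="0 0 -0.005 0;0 0 -0.005 0;0 0 0 0")

```text
t: 9.0
eef_pos: [544.2, 117.1, 170.6]
tcp_rot: [3.142, -0.0, 2.971]
ft_force: [-1.3, -0.2, -0.3]
opening: 0.189
grip_force: 30.0
```

>>> drive_tool(deltas="0 0 -0.005 0;0 0 -0.003 0;0 0 0 0")

```text
t: 9.25
eef_pos: [544.2, 117.2, 169.8]
tcp_rot: [3.142, -0.0, 2.971]
ft_force: [0.8, -0.7, -1.0]
opening: 0.186
grip_force: 30.0
```

>>> drive_tool(deltas="0 0 -0.005 0;0 0 0 0")

```text
t: 9.42
eef_pos: [544.3, 117.2, 169.3]
tcp_rot: [3.141, -0.0, 2.971]
ft_force: [0.5, 0.9, -1.3]
opening: 0.185
grip_force: 30.0
```

>>> drive_tool(deltas="0 0 -0.005 0;0 0 -0.005 0;0 0 0 0")

```text
t: 9.67
eef_pos: [544.3, 117.3, 168.3]
tcp_rot: [3.141, 0.0, 2.97]
ft_force: [-0.2, 0.4, -0.8]
opening: 0.188
grip_force: 30.0
```

>>> drive_tool(deltas="0 0 -0.005 0;0 0 -0.005 0;0 0 0 0")

```text
t: 9.92
eef_pos: [544.3, 117.4, 167.3]
tcp_rot: [3.141, 0.0, 2.97]
ft_force: [0.4, 2.4, -0.1]
opening: 0.184
grip_force: 30.0
```

>>> drive_tool(deltas="0 0 -0.005 0;0 0 -0.005 0;0 0 0 0")

```text
t: 10.17
eef_pos: [544.3, 117.3, 166.3]
tcp_rot: [3.141, 0.0, 2.971]
ft_force: [0.8, 4.0, 0.0]
opening: 0.186
grip_force: 30.0
```

The sideways force Fy rises as the tip passes rib level, so the tip is in the window and rubbing its -y edge. I'll ease it about 1.5 mm towards +y along the slot.

>>> drive_tool(deltas="0.001 0.007 0 0;0.001 0.006 0 0;0 0 0 0;0 0 0 0")

```text
t: 10.5
eef_pos: [544.3, 118.3, 166.2]
tcp_rot: [-3.141, -0.001, 2.971]
ft_force: [-0.1, 0.5, -0.8]
opening: 0.184
grip_force: 30.0
```

>>> drive_tool(deltas="0 0 -0.005 0;0 0 -0.005 0;0 0 0 0")

```text
t: 10.75
eef_pos: [544.4, 118.4, 165.2]
tcp_rot: [-3.142, -0.0, 2.97]
ft_force: [0.0, -0.5, -0.3]
opening: 0.184
grip_force: 30.0
```

>>> drive_tool(deltas="0 0 -0.005 0;0 0 -0.005 0;0 0 0 0")

```text
t: 11.0
eef_pos: [544.4, 118.4, 164.2]
tcp_rot: [-3.142, -0.0, 2.971]
ft_force: [-0.7, -0.9, -0.9]
opening: 0.188
grip_force: 30.0
```

>>> drive_tool(deltas="0 0.005 -0.005 0;0 0 -0.005 0;0 0 -0.005 0;0 0 -0.005 0;0 0 0 0")

```text
t: 11.42
eef_pos: [544.4, 118.9, 162.2]
tcp_rot: [3.142, -0.0, 2.971]
ft_force: [-0.1, -0.7, -1.2]
opening: 0.186
grip_force: 30.0
```

>>> drive_tool(deltas="0 0 -0.005 0;0 0 -0.005 0;0 0 -0.005 0;0 0 0 0")

```text
t: 11.75
eef_pos: [544.4, 119.0, 160.7]
tcp_rot: [3.142, -0.0, 2.971]
ft_force: [-0.0, -0.4, 0.2]
opening: 0.186
grip_force: 30.0
```

>>> drive_tool(deltas="0 0 -0.005 0;0 0 -0.005 0;0 0 -0.005 0;0 0 0 0")

```text
t: 12.08
eef_pos: [544.4, 119.0, 159.3]
tcp_rot: [3.142, -0.0, 2.971]
ft_force: [1.0, 0.0, -0.2]
opening: 0.188
grip_force: 30.0
```

>>> drive_tool(deltas="0 0 -0.005 0;0 0 -0.005 0;0 0 -0.005 0;0 0 0 0")

```text
t: 12.42
eef_pos: [544.4, 119.0, 157.7]
tcp_rot: [3.142, -0.0, 2.971]
ft_force: [-0.6, 0.5, -1.9]
opening: 0.185
grip_force: 30.0
```

>>> drive_tool(deltas="0 0 -0.005 0;0 0 -0.005 0;0 0 -0.005 0;0 0 0 0")

```text
t: 12.75
eef_pos: [544.4, 119.0, 156.2]
tcp_rot: [3.142, -0.0, 2.971]
ft_force: [0.1, 0.2, -0.9]
opening: 0.187
grip_force: 30.0
```

>>> drive_tool(deltas="0 0 -0.005 0;0 0 -0.005 0;0 0 -0.005 0;0 0 0 0")

```text
t: 13.08
eef_pos: [544.4, 118.9, 154.8]
tcp_rot: [3.142, -0.0, 2.971]
ft_force: [0.1, -0.4, -1.2]
opening: 0.185
grip_force: 30.0
```

>>> drive_tool(deltas="0 0 -0.005 0;0 0 -0.005 0;0 0 -0.005 0;0 0 0 0")

```text
t: 13.42
eef_pos: [544.4, 119.0, 153.2]
tcp_rot: [3.142, -0.0, 2.971]
ft_force: [-0.0, 0.1, -0.9]
opening: 0.187
grip_force: 30.0
```

>>> drive_tool(deltas="0 0 -0.005 0;0 0 -0.005 0;0 0 0 0")

```text
t: 13.67
eef_pos: [544.5, 119.0, 152.3]
tcp_rot: [3.141, 0.0, 2.971]
ft_force: [0.5, 0.6, 0.1]
opening: 0.184
grip_force: 30.0
```

>>> drive_tool(deltas="0 0 -0.005 0;0 0 -0.005 0;0 0 0 0")

```text
t: 13.92
eef_pos: [544.6, 119.0, 151.6]
tcp_rot: [3.141, 0.0, 2.971]
ft_force: [-0.8, 1.1, 2.9]
opening: 0.185
grip_force: 30.0
```

Contact with the latch, at about 3 to 4 N. Pressing on gently.

>>> drive_tool(deltas="0 0 -0.005 0;0 0 -0.005 0;0 0 0 0;0 0 0 0")

```text
t: 14.25
eef_pos: [544.6, 119.0, 150.5]
tcp_rot: [3.141, 0.0, 2.971]
ft_force: [0.7, 0.1, 5.5]
opening: 0.186
grip_force: 30.0
```

>>> drive_tool(deltas="0 0 -0.005 0;0 0 -0.005 0;0 0 0 0;0 0 0 0")

```text
t: 14.58
eef_pos: [544.6, 119.0, 149.5]
tcp_rot: [3.141, 0.0, 2.971]
ft_force: [0.0, -0.3, 4.8]
opening: 0.186
grip_force: 30.0
```

>>> drive_tool(deltas="0 0 -0.005 0;0 0 -0.005 0;0 0 0 0;0 0 0 0")

```text
t: 14.92
eef_pos: [544.6, 119.0, 148.5]
tcp_rot: [3.141, 0.0, 2.971]
ft_force: [-0.9, 0.3, 5.8]
opening: 0.184
grip_force: 30.0
```

>>> drive_tool(deltas="0 0 -0.005 0;0 0 -0.005 0;0 0 0 0;0 0 0 0")

```text
t: 15.25
eef_pos: [544.7, 119.0, 147.6]
tcp_rot: [3.141, 0.001, 2.971]
ft_force: [-0.1, -0.2, 5.9]
opening: 0.185
grip_force: 30.0
```

```bash
python3 - <<'E'
from h import *
im,d=env.read_camera('scene');z=np.load('scene0.npz')
df=np.abs(im.astype(int)-z['im']).sum(2)[205:260,240:340];print((df>60).sum())
cv2.imwrite('pics/s2.png',cv2.resize(im[150:250,230:350],(720,600),interpolation=cv2.INTER_CUBIC)[...,::-1])
E
```

```text
0
```

>>> drive_tool(deltas="0 0 -0.005 0;0 0 -0.005 0;0 0 0 0;0 0 0 0")

```text
t: 15.63
eef_pos: [544.6, 119.0, 146.6]
tcp_rot: [3.141, 0.0, 2.971]
ft_force: [-1.8, -0.4, 6.5]
opening: 0.19
grip_force: 30.0
```

```bash
cat > chk.py <<'E'
from h import *
import sys
im,d=env.read_camera('scene');z=np.load('scene0.npz')
df=np.abs(im.astype(int)-z['im']).sum(2)[205:260,240:340];print((df>60).sum(),env.state()['ft_force'])
cv2.imwrite(f'pics/{sys.argv[1]}.png',cv2.resize(im[150:250,230:350],(720,600),interpolation=cv2.INTER_CUBIC)[...,::-1])
E
python3 chk.py s3
```

```text
701 [-0.6633845   0.23467095  6.80769029]
```

The picture changed in 701 pixels at the housing front, so the tray has released. Backing straight out.

>>> drive_tool(deltas="0 0 0.03 0;0 0 0.08 0;0 0 0.1 0;0 0 0.15 0;0 0 0.2 0;0 0 0.2 0;0 0 0.14 0;0 0 0.05 0;0 0 0 0;0 0 0 0")

```text
t: 16.52
eef_pos: [544.2, 118.9, 241.0]
tcp_rot: [-3.142, -0.0, 2.97]
ft_force: [0.2, 0.1, -1.3]
opening: 0.186
grip_force: 30.0
```

```bash
python3 chk.py s4
```

```text
694 [ 0.15988599  0.16393724 -0.55160666]
```

View pics/s4.png

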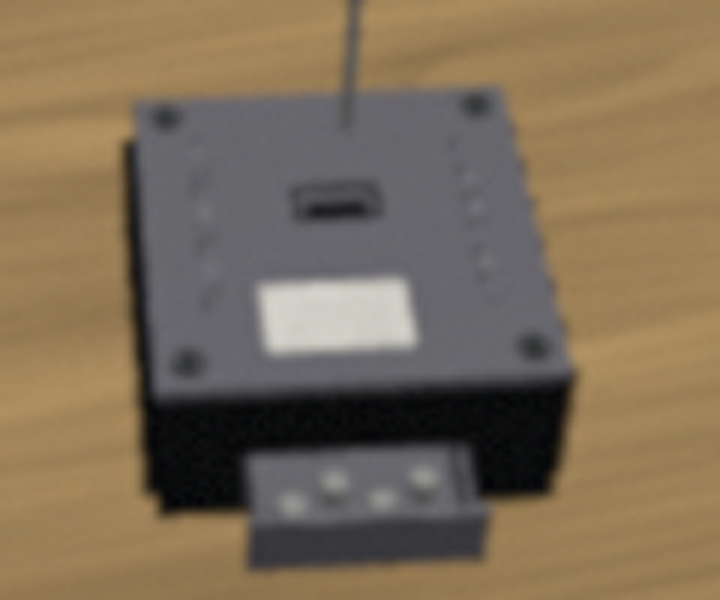

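The tray is out, in front of the housing at crop (365,510), and the pin is clear of the slot. Returning over the stand.

>>> drive_tool(deltas="-0.02 -0.18 0 0;-0.041 -0.37 0 0;-0.041 -0.37 0 0;-0.041 -0.37 0 0;-0.041 -0.37 0 0;-0.041 -0.37 0 0;-0.041 -0.37 0 0;-0.041 -0.37 0 0;-0.023 -0.23 0 0;0 0 0 0")

```text
t: 17.4
eef_pos: [510.8, -184.8, 240.1]
tcp_rot: [-3.141, -0.002, 2.967]
ft_force: [-0.2, 0.8, -1.5]
opening: 0.185
grip_force: 30.0
```

>>> drive_tool(deltas="0 0 0 0;0 0 0 0;0 0 0 0")

```text
t: 17.65
eef_pos: [511.4, -180.0, 240.9]
tcp_rot: [3.141, -0.001, 2.972]
ft_force: [-0.1, 0.6, -1.0]
opening: 0.186
grip_force: 30.0
```

>>> drive_tool(deltas="0 0 -0.1 0;0 0 -0.15 0;0 0 -0.1 0;0 0 -0.04 0;0 0 0 0;0 0 0 0;0 0 0 0")

```text
t: 18.23
eef_pos: [511.7, -181.0, 202.8]
tcp_rot: [-3.142, 0.001, 2.971]
ft_force: [-0.0, 0.7, -0.5]
opening: 0.189
grip_force: 30.0
```

```bash
python3 - <<'E'
from h import *
st=env.state();im,d=env.read_camera('wrist');p=cam('wrist',st)
print(st['t'],st['eef_pos'],st['ft_force'])
cv2.imwrite('pics/w3.png',cv2.resize(im[110:260,155:355],(800,600),interpolation=cv2.INTER_CUBIC)[...,::-1])
np.savez('w3.npz',wc=p['wc'])
E
```

```text
18.2333 [ 511.72810748 -181.01906427  202.78523652] [-0.04536238  0.66434813 -0.4613394 ]
```

View pics/w3.png

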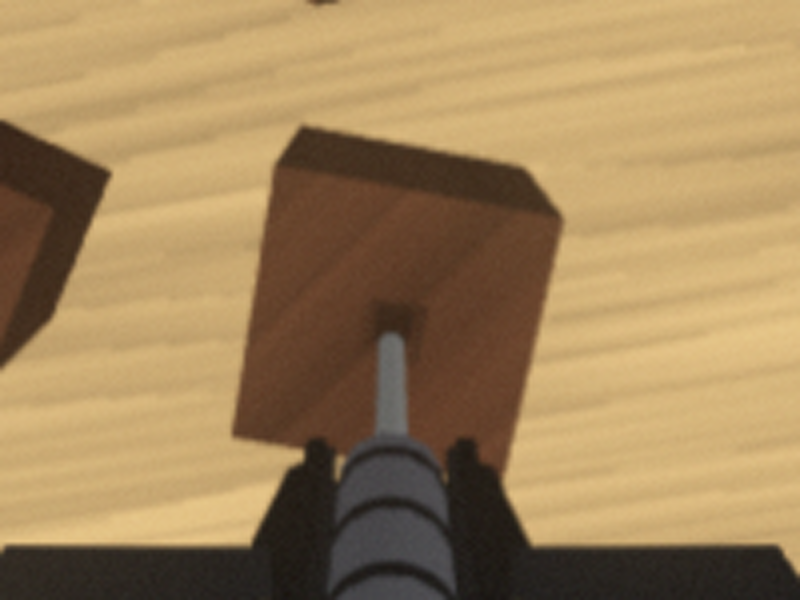

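The rod tip, at crop (392,335), is over the hole mouth at about (400,320), well within the bevel. Lowering gently.

>>> drive_tool(deltas="-0.003 0.004 -0.02 0;0 0 -0.02 0;0 0 -0.02 0;0 0 -0.02 0;0 0 -0.02 0;0 0 -0.02 0;0 0 0 0")

```text
t: 18.87
eef_pos: [511.0, -180.6, 189.9]
tcp_rot: [3.141, -0.001, 2.971]
ft_force: [0.4, 0.9, -1.1]
opening: 0.186
grip_force: 30.0
```

>>> drive_tool(deltas="0 0 -0.02 0;0 0 -0.02 0;0 0 -0.02 0;0 0 -0.02 0;0 0 0 0")

```text
t: 19.28
eef_pos: [511.0, -180.6, 181.9]
tcp_rot: [3.141, -0.001, 2.971]
ft_force: [-1.0, 0.1, -0.1]
opening: 0.184
grip_force: 30.0
```

Inside the hole and free. Going on down from 181.9 towards 116.5.

>>> drive_tool(deltas="0 0 -0.04 0;0 0 -0.05 0;0 0 -0.05 0;0 0 -0.05 0;0 0 -0.04 0;0 0 0 0")

```text
t: 19.78
eef_pos: [510.8, -180.5, 158.3]
tcp_rot: [3.141, -0.001, 2.971]
ft_force: [0.5, -0.4, -1.3]
opening: 0.184
grip_force: 30.0
```

>>> drive_tool(deltas="0 0 -0.05 0;0 0 -0.07 0;0 0 -0.07 0;0 0 -0.07 0;0 0 -0.05 0;0 0 -0.03 0;0 0 -0.02 0;0 0 0 0")

```text
t: 20.45
eef_pos: [511.1, -180.6, 122.9]
tcp_rot: [3.141, -0.001, 2.971]
ft_force: [0.2, 0.6, -0.3]
opening: 0.181
grip_force: 30.0
```

>>> drive_tool(deltas="0 0 -0.015 0;0 0 -0.015 0;0 0 -0.01 0;0 0 -0.005 0;0 0 0 0")

```text
t: 20.87
eef_pos: [511.2, -180.6, 118.8]
tcp_rot: [3.141, -0.0, 2.971]
ft_force: [0.6, -0.6, -0.9]
opening: 0.185
grip_force: 30.0
```

>>> drive_tool(deltas="0 0 -0.01 0;0 0 -0.01 0;0 0 -0.005 0;0 0 0 0;0 0 0 0")

```text
t: 21.28
eef_pos: [511.2, -180.6, 116.3]
tcp_rot: [3.141, -0.0, 2.971]
ft_force: [0.0, 0.6, -1.0]
opening: 0.187
grip_force: 30.0
```

>>> drive_tool(deltas="0 0 -0.005 0;0 0 -0.005 0;0 0 0 0;0 0 0 0")

```text
t: 21.62
eef_pos: [511.2, -180.7, 115.6]
tcp_rot: [-3.142, 0.0, 2.971]
ft_force: [-0.4, 1.2, 3.2]
opening: 0.183
grip_force: 30.0
```

The pin is seated: same height as at the grasp, with light contact. Releasing.

>>> drive_tool(deltas="0 0 0 0;0 0 0 0;0 0 0 0;0 0 0 0;0 0 0 0;0 0 0 0;0 0 0 0;0 0 0 0;0 0 0 0;0 0 0 0", gripper=0)

```text
t: 22.45
eef_pos: [511.2, -180.6, 115.3]
tcp_rot: [3.141, -0.0, 2.971]
ft_force: [0.3, -0.6, 0.2]
opening: 0.825
grip_force: 0.0
```

>>> drive_tool(deltas="0 0 0 0;0 0 0.05 0;0 0 0.1 0;0 0 0.25 0;0 0 0.35 0;0 0 0.35 0;0 0 0.25 0;0 0 0.1 0;0 0 0 0;0 0 0 0")

```text
t: 23.28
eef_pos: [510.9, -180.5, 260.1]
tcp_rot: [3.142, 0.0, 2.971]
ft_force: [0.5, 0.2, 0.0]
opening: 1.0
grip_force: 0.0
```

```bash
python3 - <<'E'
from h import *
import pickle
st=env.state();print(st['t'],st['eef_pos'],st['opening'])
ims=[]
for n,m in(('scene',(130,160,250,310)),('side',(200,140,400,320))):
    im,d=env.read_camera(n);p=cam(n);P=cloud(p,d);Z=P[...,2];q=np.load(f'{n}0.npz')
    u,v=(170,175) if n=='scene' else (274,261)
    z=Z[v-3:v+20,u-2:u+14];z=z[(z>100)&(z<165)];print(n,'pin top',z.max().round(1))
    df=np.abs(im.astype(int)-q['im']).sum(2)>70
    for nm,(a,b,c,e) in {'scene':{'tin':(190,230,228,282),'tape':(130,258,178,302),'adapter':(355,165,385,190),'stand':(160,170,200,228)},'side':{'tin':(330,212,366,262),'tape':(352,270,398,315),'adapter':(190,120,220,145),'stand':(255,255,300,312)}}[n].items(): print(nm,df[b:e,a:c].sum())
    ims.append(cv2.resize(im[:,80:400] if n=='scene' else im[:,150:470],(400,480)))
cv2.imwrite('pics/end.png',np.hstack(ims)[...,::-1])
E
```

```text
23.2833 [ 510.88220348 -180.48568489  260.14495082] 1.0002980396680081
scene pin top 147.0
tin 0
tape 0
adapter 0
stand 0
side pin top 146.8
tin 1467
tape 2070
adapter 715
stand 1095
```

View pics/end.png

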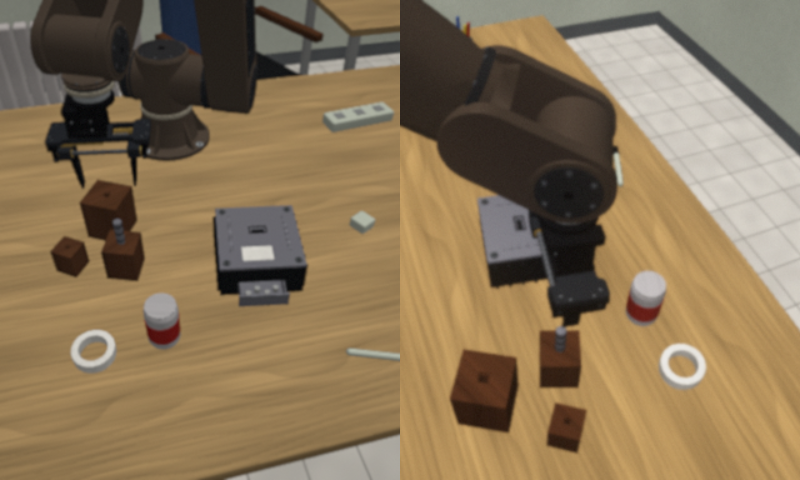

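The end picture shows the pin home in its stand at (118,232), the tray out at (262,293), and the tin, tape and adapter unmoved: no pixel changed around them in the scene view. In the side view the pixel counts are not zero, but all three things still visible there (tin, tape, stand) sit at the same pixels as before. Handing in.

```bash
python3 -c "
from cell import env
print(env.job_done())"
```

```text
the job is handed in; nothing more can be done
None
```

I handed the job in at about 23 s: the tray sprang out with a latch press of about 7 N, the pin is back in its stand fully home, and the tin, adapter and tape roll show no movement.

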